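Hang the lift-off door of the bench locker and shut it

TASK

Take the blue door leaf out of its grey parking stand by its yellow tab and hang it on the white locker, swung open, so that both knuckles go down over the two pintle pins and sit fully on their brackets; let it down, do not drop it. Then swing the door gently until it is fully shut. Leave the tip box, beaker, tape roll and blue slide box where they are.

Things in the scene. Friction and masses are not known exactly. Their poses are not given: they have to be found in the camera images.
- tab (a point): Where to grasp: in the yellow tab on the middle of the leaf's top edge. Tab 36 mm along the leaf, 10 mm thick, 45 mm high; this point is 17 mm below the tab's top, 28 mm above the panel's top edge, 158 mm above the panel's bottom edge. Axes are the leaf's: x from hinge edge to free edge, y through its thickness, z up. Loose, 0.18 to 0.29 kg, upright in the grey stand at the start.
- knuckle_low (a point): Centre of the lower mouth of the lower steel knuckle at the leaf's hinge edge: 79 mm from the tab point along the leaf's -x and 143 mm below it. Knuckle: outer diameter 19 mm, 20 mm high, through bore 11 mm.
- knuckle_up (a point): The same point of the upper knuckle, 80 mm above the lower one and of the same size (63 mm below the tab point).
- free_edge (a point): Middle of the free vertical edge of the leaf's blue panel (130 mm wide, 130 mm high, 8 mm thick, both faces alike), 144 mm from the hinge axis, 65 mm above the panel's bottom edge.
- stand: Grey parking stand, fixed, 100 x 70 mm, 40 mm high; origin at the centre of its underside. Its slot runs along its x axis, 11 mm wide, 28 mm deep, its floor 12 mm above the worktop.
- locker: White locker, fixed, 110 mm deep, 120 wide, 142 high, open at the front; origin at the centre of its underside. Front looks along its -x, y to its left. Upright hinge axis at x -60, y +78 mm of its frame (5 mm before the front, 18 mm left of the side wall). Shut, the leaf's x lies along the locker's -y; open a quarter turn, along the locker's -x. Bottle and canister inside, fixed.
- pin_low (a point): Root of the lower brass pintle pin: centre of its bracket's top, 25 mm above the worktop, on the hinge axis. Pin points up, 9 mm diameter, 18 mm high, the last 8 mm tapering to 3 mm. The lower knuckle's lower mouth comes to lie here.
- pin_up (a point): Root of the upper pin, the same, 105 mm above the worktop; its bracket is 8 mm thick. Bring the leaf in from the front with both knuckles 25 to 45 mm above their seats (over the pin tips, the lower knuckle still below the upper bracket), then lower it straight down.
- shut_mark (a point): Fixed point where the middle of the leaf's free edge (point free_edge) lies when the door is fully shut. It stays shut by itself; no latch.
- tip_box: Bystander, loose: tip box, 74 x 120 x 75 mm, origin at the centre of its underside.
- beaker: Bystander, loose: small clear beaker, 52 mm wide, 59 mm high, origin at the centre of its underside.
- tape: Bystander, loose: roll of beige tape lying flat, 66 mm wide, 18 mm high, origin at the centre of its underside.
- slide_box: Bystander, loose: blue slide box, 91 x 95 x 34 mm, origin at the centre of its underside.
- keeper_lip (a point): Front edge, underside, of the fixed steel keeper lip on the roof's right front corner, 20 mm wide, 6 mm thick. It reaches 22 mm before the locker's front, 4.5 mm above the shut leaf's panel, so the leaf can be hung only swung open (say 60 to 100 degrees) and is then swung in under it.

How it is judged:
By the outcome, as a careful person would: the job done as asked, in the order asked, and still so for the second after the job is handed in, with the robot touching nothing.
It also fails if it takes over 58 s, if anything falls off the work surface, if the arm or the gripper's body presses on something with over 40 N, if the wrist force passes 120 N, or if a joint passes its speed limit or range.

ROBOT

A 6-joint arm with a two-finger parallel gripper is mounted at the origin on a cart in front of the work surface, level with it; the furniture and walls round the work are solid. World frame = base frame: x ahead of the robot, y to its left, z up, the work surface at z = 0. Lengths are in m, angles in rad, forces in N, time in s.
With the tool pointing down it reaches from about 0.35 to 0.925 m from the base axis. Payload 6.4 kg.
Tool frame: the origin (TCP) lies on the centre line of the jaws, within the pads' length; the fingertips stand 17 mm ahead of it and the grasp point (between the pads) lies 2 mm behind it (env.finger_overhang is the distance from the TCP to the fingertips, in m); z points along the fingers, y is the line along which they close (so a half turn about z gives the same grasp; the last joint's range is limited). The gripper opens to 94 mm and grips with 3 to 60 N. Pads are 16 mm wide; open, the fingers measure 119 mm over their backs; the gripper's body (75 mm by 177 mm) begins 78 mm behind the grasp point.
Start: joints at [-0.174, 0.245, 1.558, -0, 1.339, -0.174], TCP at [0.65, 0, 0.222] pointing down, gripper open.
Joint ranges: [-3.13, 3.13], [-1.02, 2.26], [0.13, 2.54], [-0.95, 4.09], [0.21, 2.88], [-2.74, 2.74]. Speed limits (rad/s): [2.57, 2.57, 3.14, 3.14, 3.14, 3.14].

INTERFACE

Orientations are given as a rotation vector (axis times angle).
In Python, from bench import env gives the robot as it stands.
- The arm moves only by the tool send_rows, never from a script. Its argument "targets" is a list of rows, each an object with "translation": the shift along the world's x, y, z each as a share of 40 mm, from -1 to 1, a list of three; "yaw": the turn about the world's z as a share of 5 degrees, from -1 to 1; "grip": the opening, from -1 (shut) to 1 (fully open). In form: [{"translation": [dx, dy, dz], "yaw": yaw, "grip": grip}, ...]. A call has exactly 5 rows; each row shifts and turns the commanded pose from where the row before left it; what a row does not reach is not made up. A row lasts 1/10 s, in which the tool goes at most 50 mm and 8.59 degrees, less where a joint would pass 70% of its speed; a pose out of reach is approached as far as the arm can. A call with a number of a shift or a turn outside -1 to 1 is refused whole. A call with a gripper value outside its range is refused whole. The fingers move at their own pace and stop on an object; "squeeze" is the grip in N (left out, the last holds). Time passes only in rows, so rows that do not move let the fingers close, or fill a call up. It gives the time, the measured TCP pose, the force, the opening and the grip force at its end, in the units of the state.
- env.read_state(): the state, without advancing time (a new reading comes with each control period).
- env.camera(name): name is "scene" or "side" or "wrist"; returns the picture (420x560x3 uint8, blue, green, red); there is no depth.
- env.camera_info(name): a dict with "fx", "fy", "cx", "cy" (pixels), "R" (3x3) and "t" (3): a world point X has camera coordinates R X + t. Camera axes: x right, y down, z forward; pixel columns grow to the right and rows downward; lengths in m; the calibration is good to about 2 mm. A picture is of the moment at which its call begins: read the wrist's pose just before it. camera_info takes no time and is no camera call; for the wrist camera it gives the pose at the moment of the call.
- env.close_job(): hands the job in; it is judged then, once.
Trained networks look in the newest picture that a camera, given by its name, has taken for a name from the list of things; names that differ only in an ending like _2 or _b are one class to them, and where a whole thing is asked for, a point or a joint stands for the part that bears it (a point fixed in the world has none). Each returns a list of dicts, best first, with "p" (0 to 1); they miss things now and then, are a little off and sometimes report something else, mostly with a low value. They report only what shows in the picture. A call takes as long as a camera call.
- env.find_in(target, camera): "box" ([left, top, right, bottom] in pixels, round what is visible of it).
- env.cut_out(target, camera): "mask" (420x560 bool, what is visible of it) and "box" ([left, top, right, bottom] in pixels, round what is visible of it).
The state is a dict: "time": time; "joint_positions": joint angles; "joint_velocities": joint speeds; "joint_efforts": joint torques, N m; "position": TCP position; "ee_rot": TCP orientation; "ft_force": force on the tool from outside, world axes, zero at the start; "wrist_torque": the same for the moment, N m; "gripper_width": finger opening in m; "grip_force": force on a finger pad.
Only numpy, scipy, OpenCV 4.12 (cv2) and the standard library are available. Lean on these libraries where they do the work, as an engineer would, in place of code of your own. Each camera call takes 0.05 s, during which the arm holds its last target. There are 200 camera calls.

## Working session

There is one attempt and no reset: what is moved stays moved. The work goes in short steps, Python scripts to look and compute and a tool call to move; the robot and the scene stay as the last step left them, time stands still between calls to the robot, and variables do not carry over. Pictures are saved under pics/ and viewed, at most 13 in all, crops included, and the job is handed in when it is done.

Besides the shell and the picture viewer there is one more tool, called after "Request:" as a command line: name --argument value ..., lists and objects as JSON in quotes. send_rows: Moves the arm, as the interface text tells. Its arguments: {"type":"object","properties":{"targets":{"type":"array","items":{"type":"object","properties":{"translation":{"type":"array","items":{"type":"number","minimum":-1,"maximum":1}},"yaw":{"type":"number","minimum":-1,"maximum":1},"grip":{"type":"number"}}}},"squeeze":{"type":"number"}},"required":["targets"]}

```bash
mkdir -p pics; ls
cat > h.py <<'E'
import numpy as np, cv2
from bench import env
def snap(c,fn=None):
    im=env.camera(c); 
    if fn: cv2.imwrite('pics/'+fn,im)
    return im
def proj(c,X):
    i=env.camera_info(c); P=np.atleast_2d(X)@np.array(i['R']).T+np.array(i['t'])
    return np.c_[i['fx']*P[:,0]/P[:,2]+i['cx'], i['fy']*P[:,1]/P[:,2]+i['cy']]
def ray(c,uv):
    i=env.camera_info(c);R=np.array(i['R']);t=np.array(i['t'])
    o=-R.T@t; d=R.T@np.array([(uv[0]-i['cx'])/i['fx'],(uv[1]-i['cy'])/i['fy'],1]); return o,d/np.linalg.norm(d)
def atz(c,uv,z):
    o,d=ray(c,uv); return o+d*(z-o[2])/d[2]
E
python3 - <<'E'
from h import *
a=snap('scene');b=snap('side');
cv2.imwrite('pics/a.png',a);cv2.imwrite('pics/b.png',b);cv2.imwrite('pics/w.png',snap('wrist'))
for c in('scene','side','wrist'):
    i=env.camera_info(c);R=np.array(i['R']);print(c,i['fx'],(-R.T@np.array(i['t'])).round(3),R[2].round(2))
    for n in('tab','stand','locker','knuckle_low','pin_low','pin_up','keeper_lip','tip_box','beaker','tape','slide_box'):
        try: print(n,[(np.round(d['box']).tolist(),round(d['p'],2)) for d in env.find_in(n,c)[:2]])
        except Exception as e: print(n,e)
E
```

```text
pics
scene 469.30890099681494 [-0.21  -0.696  1.055] [ 0.6   0.43 -0.68]
tab [([263.0, 230.0, 271.0, 302.0], 0.53)]
stand [([252.0, 265.0, 278.0, 302.0], 0.8), ([192.0, 158.0, 246.0, 217.0], 0.58)]
locker [([192.0, 157.0, 247.0, 215.0], 0.59)]
knuckle_low [([264.0, 235.0, 270.0, 296.0], 0.78)]
pin_low [([191.0, 156.0, 250.0, 218.0], 0.8)]
pin_up [([190.0, 160.0, 251.0, 217.0], 0.73), ([301.0, 205.0, 340.0, 245.0], 0.43)]
keeper_lip [([186.0, 158.0, 250.0, 214.0], 0.94)]
tip_box [([300.0, 209.0, 343.0, 243.0], 0.87)]
beaker [([276.0, 193.0, 293.0, 212.0], 0.61)]
tape [([334.0, 268.0, 359.0, 286.0], 0.64), ([189.0, 156.0, 248.0, 219.0], 0.42)]
slide_box [([343.0, 302.0, 391.0, 347.0], 0.85)]
side 405.2390533373912 [ 0.622 -0.977  0.571] [-0.03  0.89 -0.46]
tab [([291.0, 158.0, 342.0, 216.0], 0.6), ([211.0, 198.0, 270.0, 280.0], 0.59)]
stand [([221.0, 255.0, 268.0, 285.0], 0.57)]
locker [([292.0, 161.0, 340.0, 218.0], 0.93)]
knuckle_low [([210.0, 197.0, 267.0, 279.0], 0.93), ([292.0, 158.0, 342.0, 219.0], 0.36)]
pin_low [([293.0, 160.0, 339.0, 215.0], 0.64)]
pin_up [([294.0, 157.0, 342.
[... 198 characters left out ...]
([346.0, 216.0, 366.0, 239.0], 0.63)]
tape [([288.0, 304.0, 324.0, 335.0], 0.98)]
slide_box [([217.0, 339.0, 270.0, 394.0], 0.96)]
wrist 310.1180523292733 [0.65  0.072 0.386] [ 0.   -0.24 -0.97]
tab [([137.0, 295.0, 211.0, 393.0], 0.75)]
stand [([239.0, 0.0, 423.0, 132.0], 0.59)]
locker [([240.0, 0.0, 423.0, 126.0], 0.72)]
knuckle_low [([140.0, 297.0, 212.0, 393.0], 0.68)]
pin_low [([241.0, 0.0, 423.0, 127.0], 0.79), ([139.0, 291.0, 210.0, 392.0], 0.18)]
pin_up [([240.0, 0.0, 423.0, 130.0], 0.82)]
keeper_lip [([238.0, 0.0, 422.0, 128.0], 0.63)]
tip_box [([330.0, 290.0, 410.0, 385.0], 0.71)]
beaker [([369.0, 202.0, 424.0, 258.0], 0.96), ([237.0, 0.0, 423.0, 120.0], 0.59)]
tape []
slide_box []
```

Run:
```python
import cv2,numpy as np
a=cv2.imread('pics/a.png');b=cv2.imread('pics/b.png');w=cv2.imread('pics/w.png')
f=lambda i,x0,y0,x1,y1,s:cv2.resize(i[y0:y1,x0:x1],None,fx=s,fy=s,interpolation=cv2.INTER_CUBIC)
A=f(a,180,145,380,295,4);B=f(b,200,150,400,300,4)
cv2.imwrite('pics/a2.png',A);cv2.imwrite('pics/b2.png',B)
```

```text
(no output)
```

View pics/a2.png

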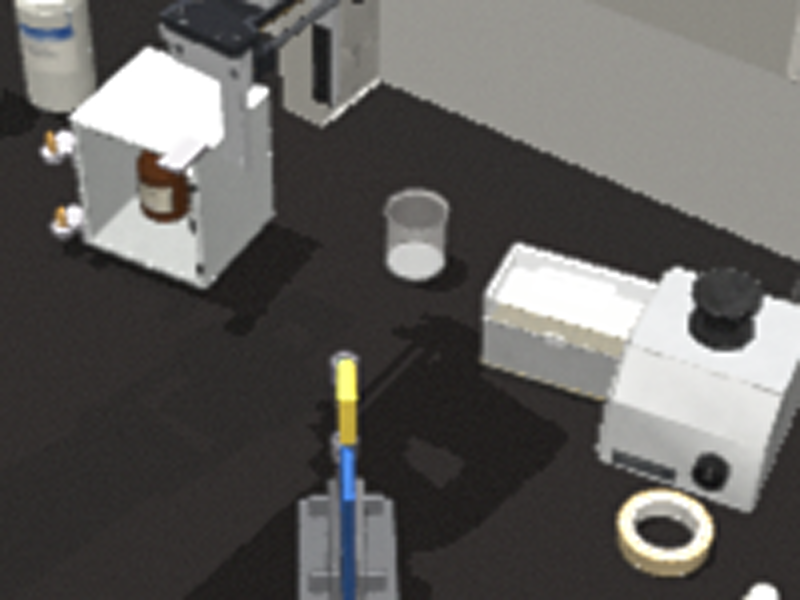

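View pics/b2.png

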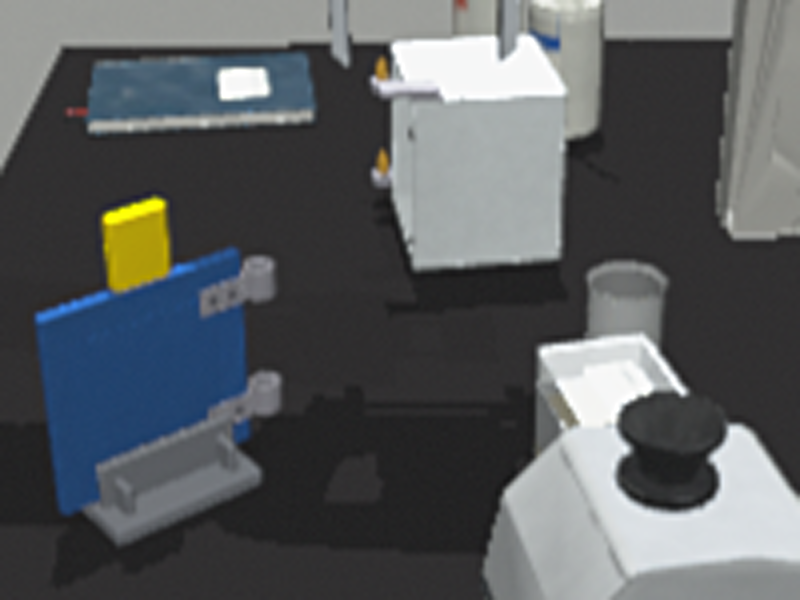

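View pics/w.png

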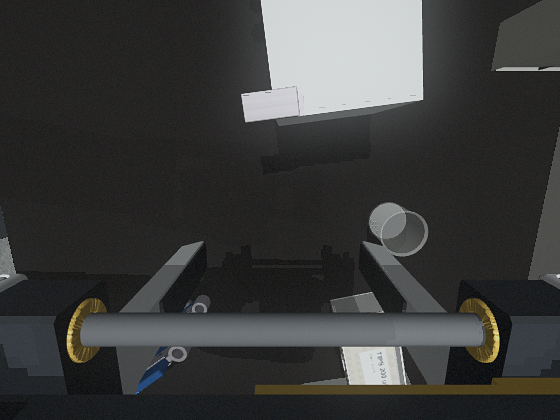

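The pictures show:
- **Leaf:** in the stand, with its hinge side towards +x. In the wrist view the knuckle rings are at (203,303) and (177,353).
- **Locker:** turned a few degrees. Its pins are at scene crop (52,137) and (66,207), and the keeper lip is at wrist (242–298, 87–122).

I'll fit both poses next.

```bash
cat > fit.py <<'E'
from h import *
from scipy.optimize import least_squares
def fit(obs,x0):
    # obs: (cam,u,v,local xyz) ; pose x,y,yaw
    I={c:env.camera_info(c) for c in set(o[0] for o in obs)}
    L=np.array([o[3] for o in obs],float)
    def pr(p):
        c,s=np.cos(p[2]),np.sin(p[2]); W=np.c_[p[0]+c*L[:,0]-s*L[:,1],p[1]+s*L[:,0]+c*L[:,1],L[:,2]]
        out=[]
        for o,w in zip(obs,W):
            i=I[o[0]];q=np.array(i['R'])@w+np.array(i['t']);out+=[i['fx']*q[0]/q[2]+i['cx']-o[1],i['fy']*q[1]/q[2]+i['cy']-o[2]]
        return np.array(out)
    r=least_squares(pr,x0,loss='soft_l1'); return r.x,pr(r.x).reshape(-1,2).round(1)
E
python3 - <<'E'
from fit import *
S=lambda u,v,*l:('scene',180+u/4,145+v/4,l)
D=lambda u,v,*l:('side',200+u/4,150+v/4,l)
W=lambda u,v,*l:('wrist',u,v,l)
# side cam sees leaf face: leaf x ~ -x world => its +y ~ -y world
leaf=[D(62,514,.065,.004,.012),D(38,316,.065,.004,.142),D(238,250,-.065,.004,.142),D(102,212,.018,.005,.187),D(166,200,-.018,.005,.187),
 D(262,262,-.079,0,.127),D(265,378,-.079,0,.047),S(344,358,-.079,0,.127),S(347,400,.018,0,.187),
 W(203,302,-.079,0,.047),W(177,353,-.079,0,.127)]
p,r=fit(leaf,[.5,-.2,np.pi+.4]);print('leaf',p.round(4),np.degrees(p[2]),r.tolist())
lock=[D(413,104,-.055,-.06,.142),D(566,94,.055,-.06,.142),D(415,268,-.055,-.06,0),D(560,259,.055,-.06,0),D(392,40,-.055,.06,.142),
 D(381,57,-.06,.078,.123),D(382,148,-.06,.078,.043),S(52,133,-.06,.078,.123),S(66,207,-.06,.078,.043),S(148,48,-.055+.11,.06,.142),S(74,118,-.055,.06,.142),S(208,286,-.055,-.06,0),S(273,215,.055,-.06,0),
 W(423,99,.055,-.06,.142),W(242,95,-.077,-.04,.1505),W(246,122,-.077,-.06,.1505)]
p,r=fit(lock,[.7,.25,.1]);print('lock',p.round(4),np.degrees(p[2]),r.tolist())
c,s=np.cos(p[2]),np.sin(p[2]);print('hinge',p[0]-.06*c-.078*s,p[1]-.06*s+.078*c)
st=env.read_state();print(st['time'],st['position'],st['ee_rot'],st['gripper_width'])
for n,z in(('tip_box',.07),('beaker',.03),('tape',.01),('slide_box',.03)):
    b=env.find_in(n,'side')
    if b: b=b[0]['box'];print(n,atz('side',((b[0]+b[2])/2,(b[1]+b[3])/2),z).round(3))
E
```

```text
leaf [ 0.4836 -0.1757  3.756 ] 215.20175778198956 [[0.1, -0.5], [-0.1, -0.0], [1.4, 0.0], [1.8, 1.8], [0.4, 0.4], [-0.0, 0.4], [0.7, 0.3], [-0.1, 0.2], [-1.8, -0.6], [-4.6, 6.3], [-0.2, -0.6]]
lock [0.6916 0.1515 0.1368] 7.838802132931759 [[1.3, -0.7], [1.3, -0.8], [0.9, 2.8], [0.9, 2.2], [0.3, 0.8], [0.7, 0.5], [0.8, 1.1], [-0.5, -0.5], [-1.4, -0.0], [-0.7, -0.5], [-1.1, -0.6], [-0.4, 2.1], [0.0, 1.1], [0.1, -0.1], [-0.7, -0.6], [-0.1, 1.4]]
hinge 0.621480588785772 0.22056024254538298
1.8 [6.50005215e-01 1.33399670e-05 2.22470756e-01] [-2.22144529e+00 -2.22142961e+00 -3.67491136e-05] 0.09417415527316175
tip_box [ 0.749 -0.18   0.07 ]
beaker [ 0.782 -0.018  0.03 ]
tape [ 0.638 -0.354  0.01 ]
slide_box [ 0.529 -0.491  0.03 ]
```

Request:
send_rows --targets '[{"translation":[-0.4,-0.4,0.2],"yaw":-1,"grip":1},{"translation":[-0.4,-0.4,0.2],"yaw":-1,"grip":1},{"translation":[-0.4,-0.4,0.2],"yaw":-1,"grip":1},{"translation":[-0.4,-0.4,0.2],"yaw":-1,"grip":1},{"translation":[-0.4,-0.4,0],"yaw":-1,"grip":1}]'

```text
time: 2.5
position: [0.57, -0.0808, 0.256]
ee_rot: [2.651, 1.682, 0.002]
ft_force: [0.5, -0.1, 0.6]
gripper_width: 0.0938
grip_force: 0.0
```

Request:
send_rows --targets '[{"translation":[-0.4,-0.4,0],"yaw":-1,"grip":1},{"translation":[-0.4,-0.4,0],"yaw":-1,"grip":1},{"translation":[-0.4,-0.4,0],"yaw":-1,"grip":1},{"translation":[-0.4,-0.4,0],"yaw":-1,"grip":1},{"translation":[-0.4,-0.4,0],"yaw":-1,"grip":1}]'

```text
time: 3.0
position: [0.4893, -0.1606, 0.2546]
ee_rot: [2.954, 1.069, 0.0]
ft_force: [-0.1, -0.4, 0.5]
gripper_width: 0.0937
grip_force: 0.0
```

Request:
send_rows --targets '[{"translation":[-0.15,-0.4,0],"yaw":-1,"grip":1},{"translation":[0,0,0],"yaw":0,"grip":1},{"translation":[0,0,0],"yaw":0,"grip":1},{"translation":[0,0,0],"yaw":0,"grip":1},{"translation":[0,0,0],"yaw":0,"grip":1}]'

```text
time: 3.5
position: [0.4843, -0.1753, 0.2544]
ee_rot: [-2.995, -0.947, 0.0]
ft_force: [-0.0, 0.3, 0.1]
gripper_width: 0.0937
grip_force: 0.0
```

Run:
```python
from h import *
s=env.read_state();print(s['time'],s['position'],s['ee_rot'])
w=snap('wrist','w2.png')
i=env.camera_info('wrist');R=np.array(i['R']);print((-R.T@np.array(i['t'])).round(3))
# predicted points
p=np.array([.4836,-.1757]);y=3.756;e=np.array([np.cos(y),np.sin(y)])
for n,a,z in(('tabtop+',.018,.187),('tabtop-',-.018,.187),('ku',-.079,.127),('kl',-.079,.047),('pan-',-.065,.142),('pan+',.065,.142)): print(n,proj('wrist',np.r_[p+e*a,z]).round(0))
for n in('tab','knuckle_up'):print([(np.round(d['box']),d['p']) for d in env.find_in(n,'wrist')[:2]])
```

```text
3.5 [ 0.48432539 -0.17532174  0.25439058] [-2.99511439e+00 -9.47360033e-01  3.33868098e-05]
[ 0.542 -0.134  0.418]
tabtop+ [[283. 255.]]
tabtop- [[283. 210.]]
ku [[283. 130.]]
kl [[283. 131.]]
pan- [[283. 146.]]
pan+ [[283. 283.]]
[(array([272., 119., 296., 284.]), 0.95)]
[(array([275., 118., 294., 284.]), 0.78)]
```

View pics/w2.png

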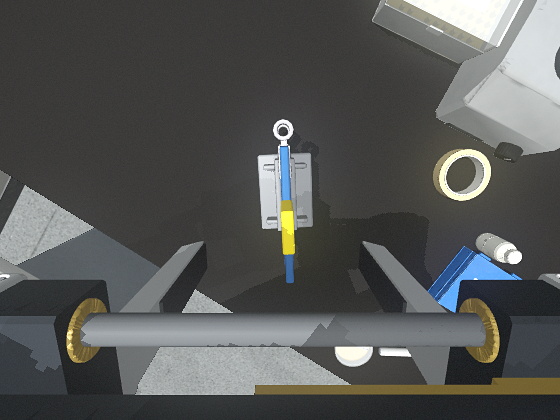

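The leaf is centred below the gripper: ring at (283,130), tab from (287,200) to (289,254), panel end at (290,282). It is turned about 2° from my estimate, so I'll refine by colour.

Run:
```python
from fit import *
w=cv2.imread('pics/w2.png');h=cv2.cvtColor(w,cv2.COLOR_BGR2HSV)
roi=np.zeros(h.shape[:2],bool);roi[110:300,255:315]=1
Y=roi&(h[...,0]>20)&(h[...,0]<35)&(h[...,1]>120);B=roi&(h[...,0]>95)&(h[...,0]<125)&(h[...,1]>110)
for n,m in(('Y',Y),('B',B)):
    v,u=np.nonzero(m);print(n,v.min(),v.max(),[(r,u[v==r].min(),u[v==r].max()) for r in range(v.min(),v.max()+1,6) if (v==r).any()])
```

```text
Y 200 254 [(200, np.int64(287), np.int64(290)), (206, np.int64(281), np.int64(292)), (212, np.int64(281), np.int64(292)), (218, np.int64(281), np.int64(293)), (224, np.int64(281), np.int64(293)), (230, np.int64(282), np.int64(293)), (236, np.int64(282), np.int64(294)), (242, np.int64(282), np.int64(294)), (248, np.int64(282), np.int64(294)), (254, np.int64(284), np.int64(287))]
B 146 282 [(146, np.int64(280), np.int64(286)), (152, np.int64(280), np.int64(288)), (158, np.int64(280), np.int64(288)), (164, np.int64(281), np.int64(288)), (170, np.int64(281), np.int64(288)), (176, np.int64(281), np.int64(289)), (182, np.int64(281), np.int64(289)), (188, np.int64(281), np.int64(289)), (194, np.int64(281), np.int64(290)), (260, np.int64(285), np.int64(293)), (266, np.int64(285), np.int64(292)), (272, np.int64(286), np.int64(293)), (278, np.int64(286), np.int64(293))]
```

Run:
```python
from fit import *
W=lambda u,v,*l:('wrist',u,v,l)
o=[W(287,207,-.018,0,.187),W(288.5,254,.018,0,.187),W(284,146.5,-.065,0,.142),W(290,282.5,.065,0,.142),W(283,130,-.079,0,.127)]
p,r=fit(o,[.484,-.176,3.756]);print(p.round(4),np.degrees(p[2]),r.tolist())
s=env.read_state()['position'];print((p[:2]-s[:2])/.04,(.168-s[2])/.04)
```

```text
[ 0.4859 -0.1785  3.8009] 217.77824803130403 [[-0.1, 2.9], [0.3, 0.1], [-0.2, -1.1], [-0.1, 0.3], [0.1, -0.8]]
[ 0.04196525 -0.07476883] -2.160261602895919
```

Request:
send_rows --targets '[{"translation":[0.04,-0.075,-0.4],"yaw":0.55,"grip":1},{"translation":[0,0,-0.5],"yaw":0,"grip":1},{"translation":[0,0,-0.5],"yaw":0,"grip":1},{"translation":[0,0,-0.5],"yaw":0,"grip":1},{"translation":[0,0,-0.26],"yaw":0,"grip":1}]'

```text
time: 4.15
position: [0.4849, -0.1783, 0.1662]
ee_rot: [-2.97, -1.016, 0.003]
ft_force: [0.2, 0.4, -0.2]
gripper_width: 0.0938
grip_force: 0.0
```

Request:
send_rows --targets '[{"translation":[0,0,0],"yaw":0,"grip":0},{"translation":[0,0,0],"yaw":0,"grip":-0.5},{"translation":[0,0,0],"yaw":0,"grip":-1},{"translation":[0,0,0],"yaw":0,"grip":-1},{"translation":[0,0,0],"yaw":0,"grip":-1}]' --squeeze 8

```text
time: 4.65
position: [0.486, -0.1792, 0.1688]
ee_rot: [2.972, 1.016, 0.001]
ft_force: [-0.1, 0.0, 0.7]
gripper_width: 0.0574
grip_force: 0.0
```

Request:
send_rows --targets '[{"translation":[0,0,0],"yaw":0,"grip":-1},{"translation":[0,0,0],"yaw":0,"grip":-1},{"translation":[0,0,0],"yaw":0,"grip":-1},{"translation":[0,0,0],"yaw":0,"grip":-1},{"translation":[0,0,0],"yaw":0,"grip":-1}]' --squeeze 30

```text
time: 5.15
position: [0.4856, -0.179, 0.168]
ee_rot: [-2.973, -1.016, 0.0]
ft_force: [-0.3, -0.1, -1.0]
gripper_width: 0.0175
grip_force: 0.0
```

Request:
send_rows --targets '[{"translation":[0,0,0],"yaw":0,"grip":-1},{"translation":[0,0,0],"yaw":0,"grip":-1},{"translation":[0,0,0],"yaw":0,"grip":-1},{"translation":[0,0,0],"yaw":0,"grip":-1},{"translation":[0,0,0],"yaw":0,"grip":-1}]' --squeeze 35

```text
time: 5.65
position: [0.4856, -0.179, 0.168]
ee_rot: [2.973, 1.016, 0.0]
ft_force: [-0.2, 0.3, 0.0]
gripper_width: 0.0098
grip_force: 35.0
```

Request:
send_rows --targets '[{"translation":[0,0,0.1],"yaw":0,"grip":-1},{"translation":[0,0,0.2],"yaw":0,"grip":-1},{"translation":[0,0,0.3],"yaw":0,"grip":-1},{"translation":[0,0,0.4],"yaw":0,"grip":-1},{"translation":[0,0,0.4],"yaw":0,"grip":-1}]'

```text
time: 6.15
position: [0.4857, -0.179, 0.2256]
ee_rot: [2.972, 1.016, 0.001]
ft_force: [-0.3, 1.3, -1.8]
gripper_width: 0.0098
grip_force: 35.0
```

Request:
send_rows --targets '[{"translation":[0,0.2,0],"yaw":-0.1,"grip":-1},{"translation":[0,0.4,0],"yaw":-0.3,"grip":-1},{"translation":[0,0.6,0],"yaw":-0.3,"grip":-1},{"translation":[0,0.7,0],"yaw":-0.3,"grip":-1},{"translation":[0,0.7,0],"yaw":-0.3,"grip":-1}]'

```text
time: 6.65
position: [0.4851, -0.0735, 0.2236]
ee_rot: [-3.026, -0.843, 0.001]
ft_force: [0.3, 0.1, -2.2]
gripper_width: 0.0098
grip_force: 35.0
```

Request:
send_rows --targets '[{"translation":[0,0.7,-0.06],"yaw":-0.3,"grip":-1},{"translation":[0,0.7,-0.06],"yaw":-0.3,"grip":-1},{"translation":[0,0.7,-0.06],"yaw":-0.3,"grip":-1},{"translation":[0,0.7,-0.06],"yaw":-0.3,"grip":-1},{"translation":[0,0.7,-0.06],"yaw":-0.3,"grip":-1}]'

```text
time: 7.15
position: [0.4849, 0.0667, 0.2116]
ee_rot: [-3.074, -0.645, 0.001]
ft_force: [0.1, 0.1, -2.5]
gripper_width: 0.0095
grip_force: 35.0
```

Request:
send_rows --targets '[{"translation":[0,0.7,-0.06],"yaw":-0.3,"grip":-1},{"translation":[0,0.7,-0.06],"yaw":-0.3,"grip":-1},{"translation":[0,0.7,-0.06],"yaw":-0.3,"grip":-1},{"translation":[0,0.5,-0.06],"yaw":-0.3,"grip":-1},{"translation":[0,0.45,-0.06],"yaw":0,"grip":-1}]'

```text
time: 7.65
position: [0.4848, 0.1886, 0.1995]
ee_rot: [-3.104, -0.485, 0.001]
ft_force: [0.2, -0.8, -1.8]
gripper_width: 0.01
grip_force: 35.0
```

Request:
send_rows --targets '[{"translation":[0,0.12,0],"yaw":0,"grip":-1},{"translation":[0,0,0],"yaw":0,"grip":-1},{"translation":[0,0,0],"yaw":0,"grip":-1},{"translation":[0,0,0],"yaw":0,"grip":-1},{"translation":[0,0,0],"yaw":0,"grip":-1}]'

```text
time: 8.15
position: [0.4858, 0.1912, 0.2002]
ee_rot: [3.104, 0.483, 0.0]
ft_force: [-0.0, -1.1, -1.7]
gripper_width: 0.0099
grip_force: 35.0
```

Run:
```python
from h import *
s=env.read_state();print(s['time'],s['position'],s['ee_rot'])
w=snap('wrist','w3.png');a=snap('scene','a3.png');b=snap('side','b3.png')
p=s['position'][:2]; r=s['ee_rot'];y=2*np.arctan2(r[1],r[0])-np.pi/2-np.pi/2; y=np.mod(y,np.pi)+np.pi;print(np.degrees(y))
z=s['position'][2]+.002;K=p-.079*np.array([np.cos(y),np.sin(y)]);H=np.array([.6215,.2206])
for c in('wrist','scene','side'):
    for n,q in(('Kup top',(*K,z-.043)),('Klow top',(*K,z-.123)),('pin up tip',(*H,.123)),('pin low tip',(*H,.043))): print(c,n,proj(c,q).round(1))
I=lambda im,x0,y0,s:cv2.resize(im[y0:y0+200,x0:x0+130],None,fx=3,fy=3,interpolation=cv2.INTER_CUBIC)
cv2.imwrite('pics/m3.png',np.hstack([cv2.resize(a[130:230,150:250],None,fx=4,fy=4,interpolation=3),cv2.resize(b[120:220,230:330],None,fx=4,fy=4,interpolation=3)]))
```

```text
8.15 [0.48576771 0.19118462 0.20019312] [3.10420553e+00 4.82993422e-01 3.75686788e-04]
197.68784634276471
wrist Kup top [[284.6 124.4]]
wrist Klow top [[284.  128.2]]
wrist pin up tip [[303.4  38.4]]
wrist pin low tip [[297.9  64.6]]
scene Kup top [[179.1 178.7]]
scene Klow top [[182.3 198.4]]
scene pin up tip [[192.5 177.8]]
scene pin low tip [[195.1 196.7]]
side Kup top [[276.2 154.6]]
side Klow top [[277.1 178.6]]
side pin up tip [[296.  164.7]]
side pin low tip [[296.3 188.1]]
```

View pics/w3.png

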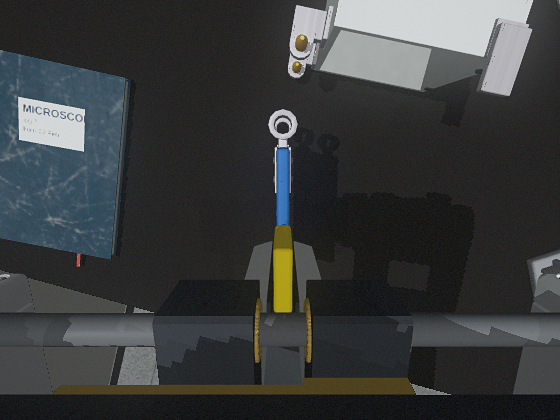

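View pics/m3.png

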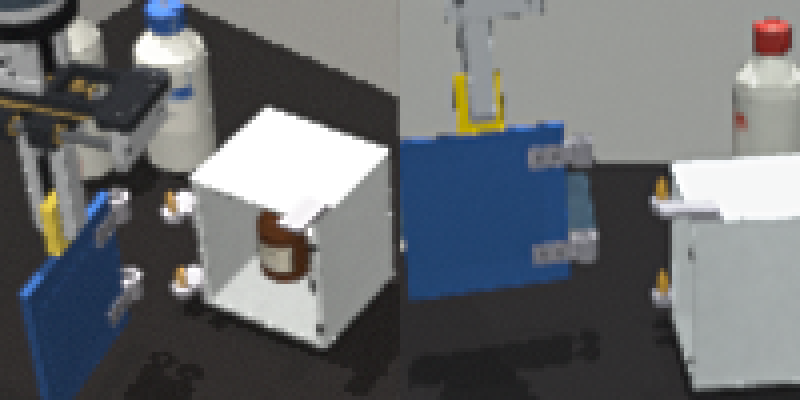

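The leaf hangs straight: ring at wrist (283,124), and the brass pins at about (301,42) and (297,67). I'll measure these more finely.

Run:
```python
from h import *
from scipy.optimize import least_squares
w=cv2.imread('pics/w3.png');h=cv2.cvtColor(w,cv2.COLOR_BGR2HSV)
m=np.zeros(h.shape[:2],np.uint8);m[20:90,280:325]=((h[...,0]>10)&(h[...,0]<32)&(h[...,1]>90)&(h[...,2]>50))[20:90,280:325]
n,l,st,ce=cv2.connectedComponentsWithStats(m);print(st[1:],ce[1:].round(1))
H=np.array([.6215,.2206])
for z in(.105,.115,.123,.025,.035,.043):print(z,proj('wrist',(*H,z)).round(1))
g=cv2.cvtColor(w,cv2.COLOR_BGR2GRAY)
# ring outer/hole
sub=g[105:145,262:305]
_,t=cv2.threshold(sub,150,255,0);v,u=np.nonzero(t);print('ring',u.min()+262,u.max()+262,v.min()+105)
for r in range(106,144,2):print(r,''.join('#' if x>150 else ('+' if x>90 else '.') for x in g[r,264:304]))
```

```text
[[295  35  13  16 160]
 [292  61   9  12  78]] [[300.9  42.5]
 [296.2  66.6]]
0.105 [[301.9  45.8]]
0.115 [[302.7  41.8]]
0.123 [[303.4  38.4]]
0.025 [[297.   68.7]]
0.035 [[297.5  66.5]]
0.043 [[297.9  64.6]]
ring 268 296 109
106 ........................................
108 ........................................
110 ..............+########+................
112 ..........+################+............
114 ........+####################+..........
116 ......+#######.........+#######.........
118 ......######...+######+..+######........
120 .....######..############..#####+.......
122 .....#####.+###+.....+####+######.......
124 ....######.##+..........##+.#####+......
126 .....#####.##............##+#####.......
128 .....#####+++............#+#####+.......
130 ......######+............#######........
132 ......+#######..........#######.........
134 ........+####################...........
136 ..........+################.............
138 ..............+#######++................
140 ..............+#######+.................
142 ..............+########.................
```

Request:
send_rows --targets '[{"translation":[0.25,0.02,0],"yaw":0,"grip":-1},{"translation":[0.4,0.04,0],"yaw":0,"grip":-1},{"translation":[0.4,0.04,0],"yaw":0,"grip":-1},{"translation":[0.3,0.03,0],"yaw":0,"grip":-1},{"translation":[0.14,0,0],"yaw":0,"grip":-1}]'

```text
time: 8.8
position: [0.5464, 0.197, 0.2]
ee_rot: [3.104, 0.484, 0.0]
ft_force: [-1.4, -0.8, -1.7]
gripper_width: 0.0101
grip_force: 35.0
```

Request:
send_rows --targets '[{"translation":[0,0,0],"yaw":0,"grip":-1},{"translation":[0,0,0],"yaw":0,"grip":-1},{"translation":[0,0,0],"yaw":0,"grip":-1},{"translation":[0,0,0],"yaw":0,"grip":-1},{"translation":[0,0,0],"yaw":0,"grip":-1}]'

```text
time: 9.3
position: [0.545, 0.1971, 0.2002]
ee_rot: [-3.104, -0.485, -0.0]
ft_force: [0.4, 0.9, -1.4]
gripper_width: 0.0099
grip_force: 35.0
```

Run:
```python
from h import *
s=env.read_state();print(s['time'],s['position'],s['ft_force'])
w=snap('wrist','w4.png');a=snap('scene','a4.png');b=snap('side','b4.png')
H=np.array([.6215,.2206])
for z in(.105,.123):print(z,proj('wrist',(*H,z)).round(1))
f=lambda i,x,y,n,s:cv2.resize(i[y:y+n,x:x+n],None,fx=s,fy=s,interpolation=3)
cv2.imwrite('pics/m4.png',np.hstack([f(w,258,95,50,8)[:400],np.vstack([f(a,170,155,50,4),f(b,275,145,50,4)])]))
```

```text
9.3 [0.54495417 0.19705262 0.20016586] [ 0.3528449   0.90317991 -1.43827069]
0.105 [[284.8 126. ]]
0.123 [[285.  125.1]]
```

View pics/m4.png

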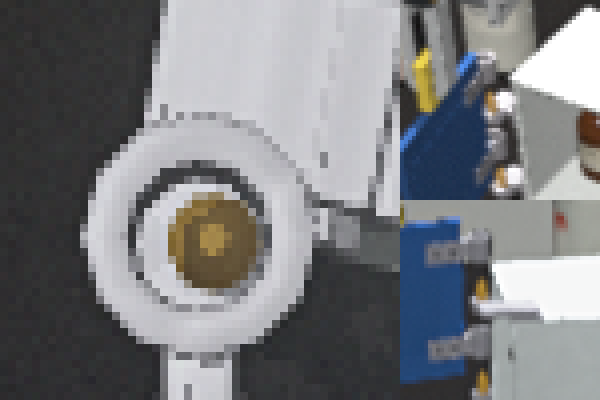

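The bore and pin nearly line up: ring centre (282.9,124.2), pin tip (284.5,125.0). I'll move 1.3 mm towards image right, then lower.

Request:
send_rows --targets '[{"translation":[0.01,-0.03,0],"yaw":0,"grip":-1},{"translation":[0,0,-0.1],"yaw":0,"grip":-1},{"translation":[0,0,-0.1],"yaw":0,"grip":-1},{"translation":[0,0,-0.1],"yaw":0,"grip":-1},{"translation":[0,0,-0.1],"yaw":0,"grip":-1}]'

```text
time: 9.95
position: [0.5454, 0.1958, 0.1834]
ee_rot: [-3.104, -0.485, 0.001]
ft_force: [0.2, -0.2, -2.1]
gripper_width: 0.0095
grip_force: 35.0
```

Request:
send_rows --targets '[{"translation":[0,0,-0.05],"yaw":0,"grip":-1},{"translation":[0,0,-0.05],"yaw":0,"grip":-1},{"translation":[0,0,-0.05],"yaw":0,"grip":-1},{"translation":[0,0,0],"yaw":0,"grip":-1},{"translation":[0,0,0],"yaw":0,"grip":-1}]'

```text
time: 10.45
position: [0.5457, 0.1958, 0.1781]
ee_rot: [-3.104, -0.485, -0.0]
ft_force: [0.4, 0.3, -1.8]
gripper_width: 0.0097
grip_force: 35.0
```

Run:
```python
from h import *
s=env.read_state();print(s['time'],s['position'],s['ft_force'],s['wrist_torque'])
w=snap('wrist','w5.png')
f=lambda i,x,y,n,s:cv2.resize(i[y:y+n,x:x+n],None,fx=s,fy=s,interpolation=3)
cv2.imwrite('pics/m5.png',f(w,258,95,50,8))
```

```text
10.45 [0.54567292 0.19582798 0.17814091] [ 0.38480305  0.25964212 -1.79700489] [ 0.03617518  0.10045937 -0.05457697]
```

View pics/m5.png

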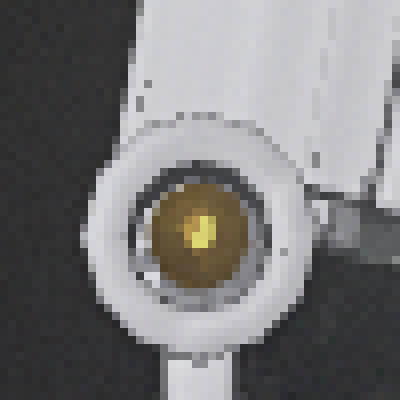

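The pin is centred in the bore and already partly engaged. I'll lower the rest slowly.

Request:
send_rows --targets '[{"translation":[0,0,-0.06],"yaw":0,"grip":-1},{"translation":[0,0,-0.06],"yaw":0,"grip":-1},{"translation":[0,0,-0.06],"yaw":0,"grip":-1},{"translation":[0,0,-0.05],"yaw":0,"grip":-1},{"translation":[0,0,-0.03],"yaw":0,"grip":-1}]'

```text
time: 11.0
position: [0.5456, 0.1958, 0.1674]
ee_rot: [3.104, 0.485, -0.0]
ft_force: [0.4, 0.1, -2.0]
gripper_width: 0.0096
grip_force: 35.0
```

Request:
send_rows --targets '[{"translation":[0,0,-0.02],"yaw":0,"grip":-1},{"translation":[0,0,-0.01],"yaw":0,"grip":-1},{"translation":[0,0,0],"yaw":0,"grip":-1},{"translation":[0,0,0],"yaw":0,"grip":-1},{"translation":[0,0,0],"yaw":0,"grip":-1}]'

```text
time: 11.5
position: [0.5456, 0.1958, 0.1665]
ee_rot: [-3.104, -0.485, -0.0]
ft_force: [0.4, 0.4, -2.9]
gripper_width: 0.0099
grip_force: 35.0
```

Request:
send_rows --targets '[{"translation":[0,0,-0.015],"yaw":0,"grip":-1},{"translation":[0,0,0],"yaw":0,"grip":-1},{"translation":[0,0,-0.015],"yaw":0,"grip":-1},{"translation":[0,0,0],"yaw":0,"grip":-1},{"translation":[0,0,0],"yaw":0,"grip":-1}]'

```text
time: 12.0
position: [0.5457, 0.1958, 0.166]
ee_rot: [3.104, 0.485, 0.0]
ft_force: [-5.0, -0.6, 4.9]
gripper_width: 0.0102
grip_force: 35.0
```

Request:
send_rows --targets '[{"translation":[0,0,-0.015],"yaw":0,"grip":-1},{"translation":[0,0,0],"yaw":0,"grip":-1},{"translation":[0,0,-0.015],"yaw":0,"grip":-1},{"translation":[0,0,0],"yaw":0,"grip":-1},{"translation":[0,0,0],"yaw":0,"grip":-1}]'

```text
time: 12.5
position: [0.5457, 0.1958, 0.1659]
ee_rot: [3.104, 0.485, -0.0]
ft_force: [-7.9, -2.4, 11.9]
gripper_width: 0.0097
grip_force: 35.0
```

Request:
send_rows --targets '[{"translation":[0,0,0.02],"yaw":0,"grip":-1},{"translation":[0,0,0],"yaw":0,"grip":-0.6},{"translation":[0,0,0],"yaw":0,"grip":-0.6},{"translation":[0,0,0],"yaw":0,"grip":-0.6},{"translation":[0,0,0],"yaw":0,"grip":-0.6}]' --squeeze 4

```text
time: 13.0
position: [0.5456, 0.1958, 0.1645]
ee_rot: [-3.104, -0.485, 0.0]
ft_force: [0.4, -0.2, -0.1]
gripper_width: 0.0187
grip_force: 0.0
```

Run:
```python
from h import *
s=env.read_state();print(s['time'],s['position'],s['ft_force'],s['gripper_width'])
w=snap('wrist','w6.png');a=snap('scene','a6.png');b=snap('side','b6.png')
f=lambda i,x,y,n,s:cv2.resize(i[y:y+n,x:x+n],None,fx=s,fy=s,interpolation=3)
cv2.imwrite('pics/m6.png',np.hstack([f(w,245,90,100,4),np.vstack([f(a,165,155,50,4),f(b,275,150,50,4)])]))
H=np.array([.6210,.2198]);p=np.array(s['position'][:2])
y0=np.radians(197.7);print('res',p-H-.079*np.array([np.cos(y0),np.sin(y0)]))
ys=np.radians(197.7+np.r_[np.arange(0,80.1,2.5),80.1]);P=H+.079*np.c_[np.cos(ys),np.sin(ys)]
print(np.diff(P,axis=0).__truediv__(.04).round(3).tolist())
```

```text
13.0 [0.5455818  0.19578523 0.16451347] [ 0.36495103 -0.18941088 -0.12369161] 0.018666358355307684
res [-1.57944582e-04  3.84385836e-06]
[[0.028, -0.081], [0.032, -0.08], [0.035, -0.079], [0.038, -0.077], [0.042, -0.075], [0.045, -0.074], [0.048, -0.071], [0.051, -0.069], [0.054, -0.067], [0.057, -0.065], [0.06, -0.062], [0.062, -0.059], [0.065, -0.057], [0.067, -0.054], [0.07, -0.051], [0.072, -0.048], [0.074, -0.044], [0.076, -0.041], [0.077, -0.038], [0.079, -0.034], [0.08, -0.031], [0.082, -0.027], [0.083, -0.024], [0.084, -0.02], [0.085, -0.017], [0.085, -0.013], [0.086, -0.009], [0.086, -0.005], [0.086, -0.002], [0.086, 0.002], [0.086, 0.006], [0.086, 0.01], [0.003, 0.0]]
```

View pics/m6.png

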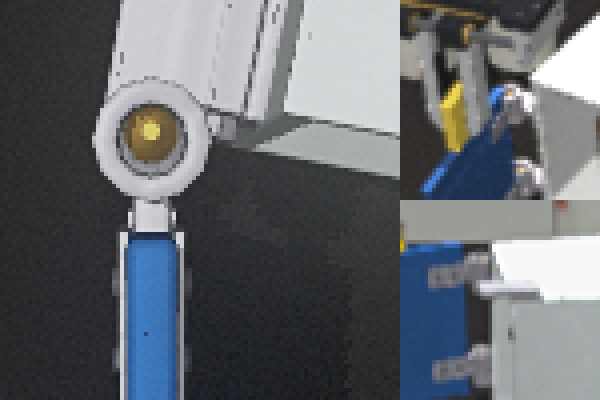

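Both knuckles are seated, with force near zero once released. I'll regrip the tab lightly and swing along the arc.

Request:
send_rows --targets '[{"translation":[0,0,0.04],"yaw":0,"grip":-0.6},{"translation":[0,0,0],"yaw":0,"grip":-1},{"translation":[0,0,0],"yaw":0,"grip":-1},{"translation":[0,0,0],"yaw":0,"grip":-1},{"translation":[0,0,0],"yaw":0,"grip":-1}]' --squeeze 4

```text
time: 13.65
position: [0.5457, 0.1958, 0.1666]
ee_rot: [-3.104, -0.485, -0.001]
ft_force: [0.3, 0.3, 1.0]
gripper_width: 0.0098
grip_force: 4.0
```

Request:
send_rows --targets '[{"translation":[0.028,-0.081,0],"yaw":0.5,"grip":-1},{"translation":[0.032,-0.08,0],"yaw":0.5,"grip":-1},{"translation":[0.035,-0.079,0],"yaw":0.5,"grip":-1},{"translation":[0.038,-0.077,0],"yaw":0.5,"grip":-1},{"translation":[0.042,-0.075,0],"yaw":0.5,"grip":-1}]'

```text
time: 14.15
position: [0.5527, 0.1801, 0.1667]
ee_rot: [-3.032, -0.822, -0.001]
ft_force: [0.7, 0.7, 0.6]
gripper_width: 0.0099
grip_force: 4.0
```

Request:
send_rows --targets '[{"translation":[0.045,-0.074,0],"yaw":0.5,"grip":-1},{"translation":[0.048,-0.071,0],"yaw":0.5,"grip":-1},{"translation":[0.051,-0.069,0],"yaw":0.5,"grip":-1},{"translation":[0.054,-0.067,0],"yaw":0.5,"grip":-1},{"translation":[0.057,-0.065,0],"yaw":0.5,"grip":-1}]'

```text
time: 14.65
position: [0.563, 0.1663, 0.1667]
ee_rot: [-2.924, -1.147, -0.0]
ft_force: [0.0, -0.1, 1.4]
gripper_width: 0.0099
grip_force: 4.0
```

Request:
send_rows --targets '[{"translation":[0.06,-0.062,0],"yaw":0.5,"grip":-1},{"translation":[0.062,-0.059,0],"yaw":0.5,"grip":-1},{"translation":[0.065,-0.057,0],"yaw":0.5,"grip":-1},{"translation":[0.067,-0.054,0],"yaw":0.5,"grip":-1},{"translation":[0.07,-0.051,0],"yaw":0.5,"grip":-1}]'

```text
time: 15.15
position: [0.576, 0.1549, 0.1667]
ee_rot: [-2.782, -1.459, -0.0]
ft_force: [-1.0, 0.4, 0.5]
gripper_width: 0.01
grip_force: 4.0
```

Request:
send_rows --targets '[{"translation":[0.072,-0.048,0],"yaw":0.5,"grip":-1},{"translation":[0.074,-0.044,0],"yaw":0.5,"grip":-1},{"translation":[0.076,-0.041,0],"yaw":0.5,"grip":-1},{"translation":[0.077,-0.038,0],"yaw":0.5,"grip":-1},{"translation":[0.079,-0.034,0],"yaw":0.5,"grip":-1}]'

```text
time: 15.65
position: [0.5911, 0.1467, 0.1667]
ee_rot: [2.607, 1.753, 0.0]
ft_force: [1.4, -0.4, 2.3]
gripper_width: 0.0102
grip_force: 4.0
```

Request:
send_rows --targets '[{"translation":[0.08,-0.031,0],"yaw":0.5,"grip":-1},{"translation":[0.082,-0.027,0],"yaw":0.5,"grip":-1},{"translation":[0.083,-0.024,0],"yaw":0.5,"grip":-1},{"translation":[0.084,-0.02,0],"yaw":0.5,"grip":-1},{"translation":[0.085,-0.017,0],"yaw":0.5,"grip":-1}]'

```text
time: 16.15
position: [0.6077, 0.1418, 0.1667]
ee_rot: [2.4, 2.026, 0.0]
ft_force: [0.0, -0.5, 1.4]
gripper_width: 0.0102
grip_force: 4.0
```

Request:
send_rows --targets '[{"translation":[0.085,-0.013,0],"yaw":0.5,"grip":-1},{"translation":[0.086,-0.009,0],"yaw":0.5,"grip":-1},{"translation":[0.069,-0.005,0],"yaw":0.4,"grip":-1},{"translation":[0.052,-0.001,0],"yaw":0.3,"grip":-1},{"translation":[0.035,0,0],"yaw":0.2,"grip":-1}]'

```text
time: 16.65
position: [0.6208, 0.1407, 0.1667]
ee_rot: [2.225, 2.217, -0.0]
ft_force: [0.1, -1.6, 2.7]
gripper_width: 0.0099
grip_force: 4.0
```

Request:
send_rows --targets '[{"translation":[0.035,0,0],"yaw":0.2,"grip":-1},{"translation":[0.035,0.002,0],"yaw":0.2,"grip":-1},{"translation":[0.035,0.002,0],"yaw":0.2,"grip":-1},{"translation":[0.035,0.002,0],"yaw":0.2,"grip":-1},{"translation":[0.035,0.003,0],"yaw":0.2,"grip":-1}]'

```text
time: 17.15
position: [0.6278, 0.141, 0.1668]
ee_rot: [2.125, 2.313, -0.0]
ft_force: [0.7, -2.7, 4.4]
gripper_width: 0.0102
grip_force: 4.0
```

Request:
send_rows --targets '[{"translation":[0.035,0.004,0],"yaw":0.2,"grip":-1},{"translation":[0.035,0.004,0],"yaw":0.2,"grip":-1},{"translation":[0.017,0.002,0],"yaw":0.1,"grip":-1},{"translation":[0.017,0.002,0],"yaw":0.1,"grip":-1},{"translation":[0,0,0],"yaw":0,"grip":-1}]'

```text
time: 17.65
position: [0.6312, 0.1418, 0.1665]
ee_rot: [-2.065, -2.366, 0.002]
ft_force: [-4.1, -2.5, 5.7]
gripper_width: 0.0102
grip_force: 4.0
```

Run:
```python
from h import *
s=env.read_state();print(s['time'],s['position'],s['ft_force'],s['ee_rot'],s['wrist_torque'])
r=s['ee_rot'];print(np.degrees(2*np.arctan2(r[1],r[0]))%360+180)
w=snap('wrist','w7.png');a=snap('scene','a7.png');b=snap('side','b7.png')
f=lambda i,x,y,n,s:cv2.resize(i[y:y+n,x:x+n],None,fx=s,fy=s,interpolation=3)
cv2.imwrite('pics/m7.png',np.hstack([cv2.resize(w[0:330,150:480],(400,400)),np.vstack([f(a,180,145,80,5),])]))
```

```text
17.65 [0.63124633 0.14175495 0.1664738 ] [-4.1161378  -2.54796953  5.68018689] [-2.06489701e+00 -2.36614100e+00  1.67079750e-03] [-0.57046067  0.52426654 -0.01258367]
277.7785345360238
```

View pics/m7.png

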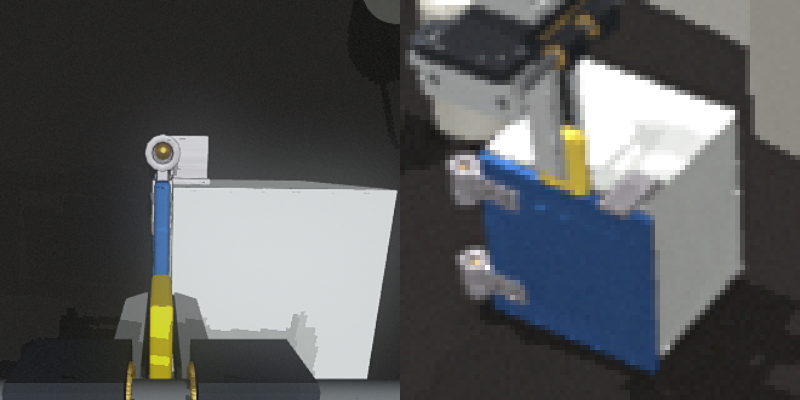

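The door is nearly flat against the front, with light contact force. I'll press it in gently, then release.

Request:
send_rows --targets '[{"translation":[0.015,0,0],"yaw":0.06,"grip":-1},{"translation":[0.015,0,0],"yaw":0.06,"grip":-1},{"translation":[0.015,0,0],"yaw":0,"grip":-1},{"translation":[0,0,0],"yaw":0,"grip":-1},{"translation":[0,0,0],"yaw":0,"grip":-1}]'

```text
time: 18.3
position: [0.6316, 0.1421, 0.1659]
ee_rot: [-2.05, -2.375, 0.005]
ft_force: [-6.1, -2.3, 5.9]
gripper_width: 0.0105
grip_force: 4.0
```

Request:
send_rows --targets '[{"translation":[0,0,0],"yaw":0,"grip":-0.7},{"translation":[0,0,0],"yaw":0,"grip":-0.7},{"translation":[0,0,0],"yaw":0,"grip":-0.7},{"translation":[0,0,0],"yaw":0,"grip":-0.7},{"translation":[0,0,0],"yaw":0,"grip":-0.7}]'

```text
time: 18.8
position: [0.6333, 0.1419, 0.1661]
ee_rot: [-2.053, -2.377, 0.0]
ft_force: [0.4, 0.1, -0.8]
gripper_width: 0.0138
grip_force: 0.2
```

Run:
```python
from h import *
s=env.read_state();print(s['time'],s['position'],s['ft_force'],s['gripper_width'])
w=snap('wrist');h=cv2.cvtColor(w,cv2.COLOR_BGR2HSV)
B=(h[...,0]>95)&(h[...,0]<125)&(h[...,1]>110)
for r in range(155,225,10):
    u=np.nonzero(B[r,250:310])[0]+250;print(r,u.min() if len(u) else 0,u.max() if len(u) else 0)
e=np.radians(277.84);H=np.array([.621,.2198]);d=np.array([np.cos(e),np.sin(e)])
for a in(.014,.06):
    print(proj('wrist',np.r_[H+d*a,.140]).round(1))
```

```text
18.8 [0.63332415 0.14185339 0.16613432] [ 0.35138729  0.0562878  -0.82189858] 0.013829679291499322
155 276 287
165 276 287
175 276 287
185 275 287
195 274 286
205 274 286
215 274 286
[[280.4 149. ]]
[[279.8 223.1]]
```

Request:
send_rows --targets '[{"translation":[0,0,0],"yaw":0,"grip":-0.4},{"translation":[0,0,0],"yaw":0,"grip":-0.4},{"translation":[0,0,0],"yaw":0,"grip":-0.4},{"translation":[0,0,0],"yaw":0,"grip":-0.4},{"translation":[0,0,0],"yaw":0,"grip":-0.4}]'

```text
time: 19.35
position: [0.6335, 0.1417, 0.1665]
ee_rot: [2.054, 2.377, 0.0]
ft_force: [-0.3, -0.6, 0.1]
gripper_width: 0.0282
grip_force: 0.0
```

Request:
send_rows --targets '[{"translation":[0,0,0.2],"yaw":0,"grip":-0.4},{"translation":[0,0,0.4],"yaw":0,"grip":-0.4},{"translation":[0,0,0.5],"yaw":0,"grip":-0.4},{"translation":[0,0,0.4],"yaw":0,"grip":-0.4},{"translation":[0,0,0.2],"yaw":0,"grip":-0.4}]'

```text
time: 19.85
position: [0.6346, 0.1418, 0.2379]
ee_rot: [2.052, 2.375, 0.005]
ft_force: [-0.1, -0.2, -0.8]
gripper_width: 0.0283
grip_force: 0.0
```

Run:
```python
from h import *
s=env.read_state();print(s['time'],s['position'],s['ft_force'],s['gripper_width'])
a=snap('scene');b=snap('side');w=snap('wrist')
f=lambda i,x,y,n,s:cv2.resize(i[y:y+n,x:x+n],None,fx=s,fy=s,interpolation=3)
cv2.imwrite('pics/m8.png',np.hstack([f(a,180,145,80,5)[:400],f(b,275,145,80,5)]))
h=cv2.cvtColor(w,cv2.COLOR_BGR2HSV);B=(h[...,0]>95)&(h[...,0]<125)&(h[...,1]>110)
e=np.radians(277.84);H=np.array([.621,.2198]);d=np.array([np.cos(e),np.sin(e)]);n=np.array([-d[1],d[0]])
for t in(.02,.05,.12,.14):
    q=[proj('wrist',np.r_[H+d*t+k*n*.004,.140])[0] for k in(-1,1)]
    r=int(q[0][1].round());u=np.nonzero(B[r,240:330])[0]+240 if 0<=r<420 else [];print(t,np.round(q,1).tolist(),(u.min(),u.max()) if len(u) else None)
for c,tt in(('scene',a),('side',b)):
  for z in(.01,.14):print(c,proj(c,np.r_[H+d*.144,z]).round(1))
```

```text
19.85 [0.63461677 0.14183113 0.23789517] [-0.09616417 -0.18083274 -0.78388424] 0.028309331558600926
0.02 [[275.4, 153.2], [285.1, 153.3]] (np.int64(276), np.int64(284))
0.05 [[275.2, 189.5], [284.7, 189.6]] (np.int64(275), np.int64(283))
0.12 [[274.8, 266.8], [283.7, 266.9]] None
0.14 [[274.7, 287.2], [283.5, 287.2]] None
scene [[232.2 218. ]]
scene [[230.1 187.2]]
side [[303.1 218. ]]
side [[302.9 177. ]]
```

View pics/m8.png

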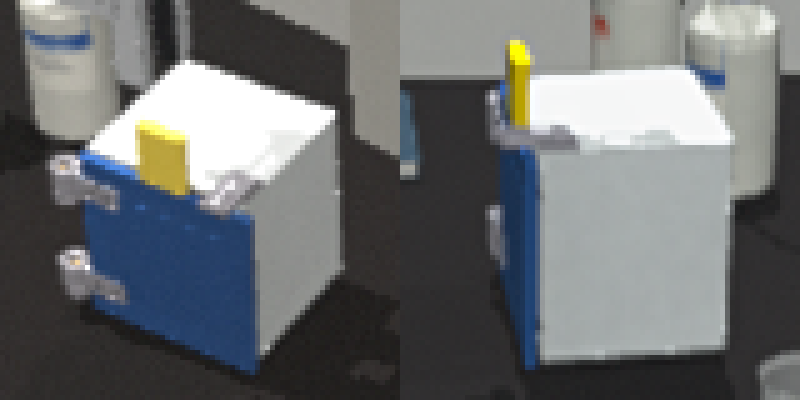

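The door looks shut in both views: flush in the side view, free edge under the lip. It may be up to 1° off, so I'll push the tab front with one finger of the open jaws to confirm it is against its stop.

Request:
send_rows --targets '[{"translation":[0,0,-0.3],"yaw":0,"grip":-0.4},{"translation":[0,0,-0.5],"yaw":0,"grip":-0.4},{"translation":[0,0,-0.5],"yaw":0,"grip":-0.4},{"translation":[0,0,-0.3],"yaw":0,"grip":-0.4},{"translation":[0,0,-0.1],"yaw":0,"grip":-0.4}]'

```text
time: 20.5
position: [0.6318, 0.1416, 0.1631]
ee_rot: [-2.051, -2.374, 0.006]
ft_force: [0.0, 0.8, -1.4]
gripper_width: 0.0281
grip_force: 0.0
```

Request:
send_rows --targets '[{"translation":[0.04,0.005,0],"yaw":0,"grip":-0.4},{"translation":[0.04,0.005,0],"yaw":0,"grip":-0.4},{"translation":[0.03,0.005,0],"yaw":0,"grip":-0.4},{"translation":[0.03,0.005,0],"yaw":0,"grip":-0.4},{"translation":[0,0,0],"yaw":0,"grip":-0.4}]'

```text
time: 21.0
position: [0.6396, 0.1426, 0.1671]
ee_rot: [2.053, 2.377, 0.001]
ft_force: [-0.1, 0.1, -0.4]
gripper_width: 0.0281
grip_force: 0.0
```

Request:
send_rows --targets '[{"translation":[0.02,0,0],"yaw":0,"grip":-0.4},{"translation":[0.02,0,0],"yaw":0,"grip":-0.4},{"translation":[0.02,0,0],"yaw":0,"grip":-0.4},{"translation":[0,0,0],"yaw":0,"grip":-0.4},{"translation":[0,0,0],"yaw":0,"grip":-0.4}]'

```text
time: 21.5
position: [0.6406, 0.1425, 0.1666]
ee_rot: [-2.052, -2.376, 0.003]
ft_force: [-4.9, -0.5, 3.5]
gripper_width: 0.0282
grip_force: 2.5
```

Request:
send_rows --targets '[{"translation":[0.02,0,0],"yaw":0,"grip":-0.4},{"translation":[0.02,0,0],"yaw":0,"grip":-0.4},{"translation":[0,0,0],"yaw":0,"grip":-0.4},{"translation":[0,0,0],"yaw":0,"grip":-0.4},{"translation":[0,0,0],"yaw":0,"grip":-0.4}]'

```text
time: 22.0
position: [0.6413, 0.1426, 0.1665]
ee_rot: [-2.051, -2.375, 0.006]
ft_force: [-8.0, -0.1, 5.7]
gripper_width: 0.0292
grip_force: 4.0
```

Request:
send_rows --targets '[{"translation":[-0.05,0,0],"yaw":0,"grip":-0.4},{"translation":[-0.08,-0.01,0],"yaw":0,"grip":-0.4},{"translation":[-0.1,-0.01,0],"yaw":0,"grip":-0.4},{"translation":[0,0,0],"yaw":0,"grip":-0.4},{"translation":[0,0,0],"yaw":0,"grip":-0.4}]'

```text
time: 22.5
position: [0.6339, 0.1417, 0.1664]
ee_rot: [2.054, 2.377, 0.0]
ft_force: [-0.9, -0.7, -0.3]
gripper_width: 0.0282
grip_force: 0.0
```

Request:
send_rows --targets '[{"translation":[0,0,0.2],"yaw":0,"grip":-0.4},{"translation":[0,0,0.5],"yaw":0,"grip":-0.4},{"translation":[0,0,0.6],"yaw":0,"grip":-0.4},{"translation":[0,0,0.5],"yaw":0,"grip":-0.4},{"translation":[0,0,0.2],"yaw":0,"grip":-0.4}]'

```text
time: 23.0
position: [0.6352, 0.1418, 0.2499]
ee_rot: [2.051, 2.375, 0.005]
ft_force: [0.1, 0.0, -0.1]
gripper_width: 0.0285
grip_force: 0.0
```

Request:
send_rows --targets '[{"translation":[0,0,0],"yaw":0,"grip":-0.4},{"translation":[0,0,0],"yaw":0,"grip":-0.4},{"translation":[0,0,0],"yaw":0,"grip":-0.4},{"translation":[0,0,0],"yaw":0,"grip":-0.4},{"translation":[0,0,0],"yaw":0,"grip":-0.4}]'

```text
time: 23.5
position: [0.6336, 0.1417, 0.2456]
ee_rot: [-2.053, -2.376, 0.002]
ft_force: [0.2, 0.7, 0.5]
gripper_width: 0.0283
grip_force: 0.0
```

Run:
```python
from h import *
w=snap('wrist');a=snap('scene');b=snap('side')
h=cv2.cvtColor(w,cv2.COLOR_BGR2HSV);B=(h[...,0]>95)&(h[...,0]<125)&(h[...,1]>110);Y=(h[...,0]>20)&(h[...,0]<35)&(h[...,1]>120)
e=np.radians(277.84);H=np.array([.621,.2198]);d=np.array([np.cos(e),np.sin(e)]);n=np.array([-d[1],d[0]])
for t,z,k0,m in((.02,.14,.004,B),(.05,.14,.004,B),(.07,.185,.005,Y),(.09,.185,.005,Y),(.12,.14,.004,B),(.14,.14,.004,B)):
    q=[proj('wrist',np.r_[H+d*t+k*n*k0,z])[0] for k in(-1,1)];r=int(q[0][1].round());u=np.nonzero(m[r,240:330])[0]+240;print(t,np.round(q,1).tolist(),(u.min(),u.max()) if len(u) else None)
for n in('tip_box','beaker','tape','slide_box'):print(n,[(np.round(x['box']).tolist()) for c in('scene','side') for x in env.find_in(n,c)[:1]])
```

```text
0.02 [[275.7, 152.6], [285.1, 152.7]] (np.int64(278), np.int64(286))
0.05 [[275.6, 187.4], [284.7, 187.5]] (np.int64(277), np.int64(285))
0.07 [[272.8, 223.2], [286.1, 223.3]] (np.int64(274), np.int64(286))
0.09 [[272.7, 248.3], [285.8, 248.4]] (np.int64(274), np.int64(285))
0.12 [[275.2, 262.0], [283.8, 262.1]] None
0.14 [[275.1, 281.7], [283.5, 281.8]] None
tip_box [[302.0, 205.0, 342.0, 242.0], [337.0, 237.0, 369.0, 263.0]]
beaker []
tape [[337.0, 268.0, 359.0, 290.0], [287.0, 305.0, 321.0, 332.0]]
slide_box [[344.0, 303.0, 389.0, 348.0], [216.0, 340.0, 270.0, 397.0]]
```

```bash
python3 -c "
from bench import env
print(env.close_job())"
```

```text
the job is handed in; nothing more can be done
None
```

The blue door is hung with both knuckles seated on their brackets and swung shut against its stop; I handed the job in at about 24 s with the gripper clear (no verdict returned), and the arm never came near the other items, though the last beaker check found nothing.

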